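# Set the shaft-length gauge to its marked stop

## Task

Set the length gauge on the bench for the next shaft: press the pad in the middle of its carriage down with the fingertips to free the brake and, keeping it pressed, push the carriage along the rail until it sits against the marked stop, the one that carries a wide flat crossbar on a post. Then let go so that the brake holds it there and stand clear. Press and push only: do not grip or force the carriage, and leave the loose parts and tools on the bench where they lie.

Things in the scene. Friction and masses are not known exactly. Their poses are not given: they have to be found in the camera images.
- gauge: the length gauge, fixed to the bench: dark steel foot 95 x 500 x 12 mm and on it a dark steel rail with light graduations, 60 mm wide, 460 mm long, its top 34 mm above the bench. Origin: centre of the foot's underside, on the bench. The rail runs along its y axis; z is up.
- carriage: grey sliding carriage, 76 mm across (x), 90 mm along the rail (y), a steel jaw sticking out 34 mm at +x. Slides along the gauge's y only, cannot be lifted; resists with 2 to 4 N when freed. Origin: centre of its underside, on the rail's top. At each y end stands a cheek 15 mm thick, its top 34 mm above the origin (68 mm above the bench); the well between them, 60 mm long, holds the pad.
- pad (a joint): travel of the ribbed black pad in the carriage's middle: 0 = up, brake on; 0.003 m or more = brake off, carriage free; 0.006 m = fully down. Springy: pressing takes 0 rising to 9 N over the first 3 mm, then to 10.5 N at the bottom, and it springs back. Fingertips on it carry the carriage by friction, or by pushing a cheek's inner face. With the pad up about 30 N would be needed to drag it.
- pad_top (a point): centre of the pad's top face (pad 52 mm across the rail, 56 mm along it), 56 mm above the bench when up, 12 mm below the cheeks' tops. It moves with the pad and the carriage.
- stop_marked: marked stop, fixed on the rail at either end: steel block 60 mm across the rail, 30 mm along it, 30 mm high, with a post and a flat crossbar (100 mm across the rail, 28 mm along) on top, its top 56 mm above the origin (90 mm above the bench). Origin: centre of its underside, on the rail's top and centre line; axes as the gauge's. When the carriage touches it the two origins are 60 mm apart.
- stop_plain: the other stop, at the other end of the rail: the same fixed steel block, 60 x 30 x 30 mm, without post and crossbar. Origin as for the marked stop. Not used.
- bearing: loose bearing ring 52 mm across, 16 mm high, beside the gauge; leave alone. Origin: centre of its underside.
- wrench: loose wrench 180 mm long, lying; leave alone. Origin: under its middle, length along x.
- jar: loose closed jar 60 mm across, 75 mm high; leave alone. Origin: centre of its underside.
- gear: loose steel gear 60 mm across, 30 mm high with its hub; leave alone. Origin: centre of its underside.
- piston: loose pump piston, 36 mm across, 64 mm high, upright; leave alone. Origin: centre of its underside.
- screwdriver: loose screwdriver 200 mm long, lying; leave alone. Origin: under its middle, length along x.

How it is judged:
On the way, in this order (a step that is already met when the one before it is completed fails the run):
1. the pad is pressed down (at least 2.5 mm) while the carriage still stands where it was (within 20 mm) (value of joint pad above 0.0025 m and distance of carriage from where it was at the start of the episode below 0.02 m), for 0.1 s.
2. the carriage, its pad still pressed, has reached the marked stop (value of joint pad above 0.001 m and horizontal distance between carriage and stop_marked below 0.0635 m), for 0.1 s.
At the end, for the whole second after the job is handed in: The carriage rests against the marked stop (gap under 3.5 mm: origins less than 63.5 mm apart), its pad is let go and fully up (under 1 mm), nothing moves, and every loose part and tool lies within 15 mm of where it was (horizontal distance between carriage and stop_marked below 0.0635 m and value of joint pad below 0.001 m and linear speed of carriage below 0.005 m/s and distance of each of bearing, wrench, jar, gear, piston, screwdriver from where it was at the start of the episode below 0.015 m); the robot touches nothing.
It fails at once if the carriage is dragged against its brake, with the pad not pressed (linear speed of carriage above 0.03 m/s and value of joint pad below 0.0005 m).
It fails at once if the carriage is gripped or forced (more than 50 N between the fingers and the carriage with its pad) (contact force between the fingers and carriage above 50 N).
It fails at once if a loose part or tool is pushed away or lifted (15 mm) (distance of any of bearing, wrench, jar, gear, piston, screwdriver from where it was at the start of the episode above 0.015 m).
It also fails if it takes over 38 s, if anything falls off the work surface, if the arm or the gripper's body presses on something with over 40 N, if the wrist force passes 120 N, or if a joint passes its speed limit or range.

## Robot

A 6-joint arm with a two-finger parallel gripper is mounted at the origin on the work surface. World frame = base frame: x ahead of the robot, y to its left, z up, the work surface at z = 0. Lengths are in m, angles in rad, forces in N, time in s.
With the tool pointing down it reaches from about 0.425 to 0.95 m from the base axis. Payload 3.5 kg.
Tool frame: the origin (TCP) lies between the finger pads; the fingertips stand 22 mm ahead of it and the grasp point (between the pads) lies 3 mm ahead of it (ctrl.nose_length is the z of the fingertips in the tool frame, in m); z points along the fingers, y is the line along which they close (so a half turn about z gives the same grasp; the last joint's range is limited). The gripper opens to 85 mm and grips with 20 to 120 N. Pads are 22 mm wide; open, the fingers measure 114 mm over their backs; the gripper's body (76 mm by 85 mm) begins 54 mm behind the grasp point. The pads swing forward as they close: fully open they stand 13 mm farther back than shut.
Start: joints at [-1.378, 0.286, 1.577, -0, 1.279, -0.15], TCP at [0.227, -0.636, 0.253] pointing down, gripper open.
Joint ranges: [-2.77, 2.77], [-0.9, 2.22], [0.21, 2.48], [-1.53, 4.67], [0.24, 2.81], [-2.84, 2.84]. Speed limits (rad/s): [2.79, 2.79, 3.14, 3.14, 3.14, 3.14].

## Interface

Orientations are given as a unit quaternion [x, y, z, w].
In Python, from plant import ctrl gives the robot as it stands. The module is installed in compiled form; this text tells all that it offers.
- The arm moves only by the tool send_rows, never from a script. Its argument "rows" is text: rows parted by semicolons, each of 7 numbers parted by spaces: the turn, a rotation vector about the tool's x, y, z in parts of the range, where 1.0 means 120 degrees, then the shift along the tool's x, y, z in a scale on which 1.0 is 50 cm, then the opening, from -1 (shut) to 1 (fully open). A call has 1 to 8 rows; each row is the pose to reach, as a shift and turn from the pose commanded when the call began, along the tool's axes at that moment; what a row does not reach only later rows make up. A row lasts 1/8 s, in which the tool goes at most 62.5 mm and 10.7 degrees, less where a joint would pass 70% of its speed; a pose out of reach is approached as far as the arm can. Shift and turn numbers lie between -1 and 1, and a call with a number outside is refused. A call with a gripper value outside its range is refused whole. The fingers move at their own pace and stop on an object; "grip_force" is the grip in N (left out, the last holds). Time passes only in rows, so rows that repeat a pose let the fingers close. It gives the time, the measured TCP pose, the force, the opening and the grip force at its end, in the units of the state.
- ctrl.get_state(): the state, without advancing time (a new reading comes with each control period).
- ctrl.read_camera(name): name is "scene" or "top" or "wrist"; returns a dict with "color" (420x560x3 uint8, red, green, blue), "fx", "fy", "cx", "cy" (pixels), "extrinsics" (4x4, takes a point from world to camera coordinates). Camera axes: x right, y down, z forward; pixel columns grow to the right and rows downward; lengths in m; the calibration is good to about 2 mm. A picture is of the moment at which its call begins. There is no depth.
- ctrl.sign_off(): hands the job in; it is judged then, once.
Trained networks look in a picture, given as the dict that the camera call returned (one of the last four; its "shot" number tells which), for a name from the list of things; names that differ only in an ending like _2 or _b are one class to them, and where a whole thing is asked for, a point or a joint stands for the part that bears it (a point fixed in the world has none). Each returns a list of dicts, best first, with "p" (0 to 1); they miss things now and then, are a little off and sometimes report something else, mostly with a low value. They report only what shows in the picture. A call takes as long as a camera call.
- ctrl.look_for(picture, target): "position" ([x, y, z] in m, in the coordinates of the camera as it stood for that picture, good to about 4 mm: the middle of the surface that is visible of it).
The state is a dict: "time": time; "qpos": joint angles; "dq": joint speeds; "joint_efforts": joint torques, N m; "eef_pos": TCP position; "tcp_rot": TCP orientation; "contact_force": force on the tool from outside, world axes, zero at the start; "wrist_torque": the same for the moment, N m; "opening": opening from 0.0 (shut) to 1.0 (fully open); "finger_force": force on a finger pad.
Only numpy, scipy, OpenCV 4.12 (cv2) and the standard library are available. Lean on these libraries where they do the work, as an engineer would, in place of code of your own. Each camera call takes 0.05 s, during which the arm holds its last target. There are 200 camera calls.

## Working session

There is one attempt and no reset: what is moved stays moved. The work goes in short steps, Python scripts to look and compute and a tool call to move; the robot and the scene stay as the last step left them, time stands still between calls to the robot, and variables do not carry over. Pictures are saved under pics/ and viewed, at most 10 in all, crops included, and the job is handed in when it is done.

Besides the shell and the picture viewer there is one more tool, called as name(argument=value, ...) on one line, values as JSON. send_rows: Moves the arm, as the interface text tells. Its arguments: {"type":"object","properties":{"rows":{"type":"string"},"grip_force":{"type":"number"}},"required":["rows"]}

```bash
mkdir -p pics
cat > h.py <<'E'
from plant import ctrl
import numpy as np, cv2
def world(pic,p):
    E=np.array(pic["extrinsics"]); return np.linalg.inv(E)@np.r_[p,1]
def px(pic,P):
    c=(np.array(pic["extrinsics"])@np.r_[P,1])[:3]; return pic["fx"]*c[0]/c[2]+pic["cx"],pic["fy"]*c[1]/c[2]+pic["cy"]
def ray(pic,u,v,z):
    E=np.linalg.inv(np.array(pic["extrinsics"])); d=E[:3,:3]@[(u-pic["cx"])/pic["fx"],(v-pic["cy"])/pic["fy"],1]; o=E[:3,3]
    return o+d*(z-o[2])/d[2]
E
python3 - <<'E'
from h import *
np.set_printoptions(precision=4,suppress=True)
for n in("top","scene"):
    p=ctrl.read_camera(n); cv2.imwrite(f"pics/{n}0.png",p["color"][:,:,::-1])
    for t in["gauge","carriage","pad_top","stop_marked","stop_plain","bearing","wrench","jar","gear","piston","screwdriver"]:
        for r in ctrl.look_for(p,t)[:2]:
            w=world(p,r["position"])[:3]; print(n,t,round(r["p"],2),w,np.round(px(p,w)))
s=ctrl.get_state();print(s["time"],s["eef_pos"],s["tcp_rot"],s["contact_force"])
E
```

```text
top gauge 0.63 [0.5833 0.0701 0.0339] [293. 210.]
top carriage 0.86 [0.5828 0.0597 0.0544] [296. 210.]
top carriage 0.65 [ 0.5642 -0.0935  0.0915] [351. 215.]
top pad_top 0.74 [0.5809 0.06   0.0569] [296. 210.]
top stop_marked 0.93 [ 0.5663 -0.0987  0.0914] [353. 214.]
top stop_plain 0.74 [0.602  0.2471 0.064 ] [231. 204.]
top stop_plain 0.61 [0.6946 0.0151 0.0136] [310. 173.]
top bearing 0.64 [0.506  0.2015 0.0181] [249. 237.]
top bearing 0.17 [0.5856 0.0623 0.0514] [295. 209.]
top wrench 0.79 [ 0.4479 -0.0357  0.0077] [329. 255.]
top jar 0.62 [0.7352 0.1863 0.0771] [251. 157.]
top gear 0.6 [0.6928 0.0155 0.0139] [310. 174.]
top screwdriver 0.76 [0.3431 0.4524 0.0188] [165. 294.]
top screwdriver 0.54 [0.5836 0.0589 0.0559] [297. 210.]
scene carriage 0.62 [0.6045 0.0592 0.0531] [260. 220.]
scene pad_top 0.67 [0.5872 0.0619 0.0511] [264. 215.]
scene pad_top 0.56 [ 0.4548 -0.0334  0.0081] [245. 183.]
scene stop_marked 0.75 [ 0.5766 -0.097   0.0891] [200. 188.]
scene stop_marked 0.26 [0.3567 0.4485 0.0144] [435. 189.]
scene stop_plain 0.73 [0.6233 0.2472 0.0646] [340. 240.]
scene bearing 0.82 [0.5106 0.2004 0.0174] [328. 213.]
scene wrench 0.71 [ 0.4598 -0.0325  0.0078] [244. 184.]
scene jar 0.6 [0.7533 0.1895 0.0743] [300. 282.]
scene gear 0.82 [0.7066 0.019  0.0157] [230. 261.]
scene piston 0.67 [ 0.6917 -0.1059  0.0268] [180. 241.]
scene piston 0.59 [0.5874 0.0618 0.0557] [263. 214.]
scene screwdriver 0.85 [0.3569 0.4515 0.0159] [436. 189.]
1.2 [ 0.2269 -0.6357  0.2533] [0.9853 0.1706 0.     0.    ] [0.0338 0.478  0.0121]
```

View pics/top0.png

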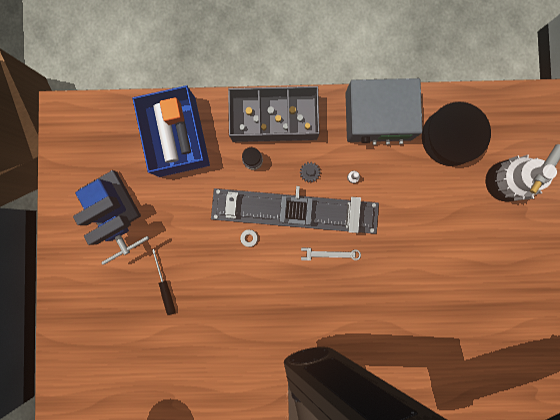

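View pics/scene0.png

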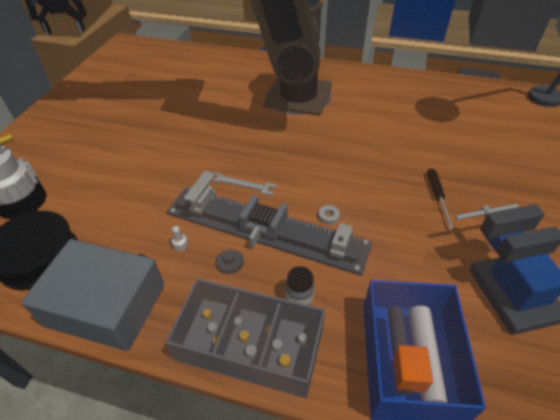

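Both views agree: the carriage is at top (296,210), and the marked stop with its white crossbar is at (353,214), on the −y side. The plain stop is at (231,204). I'll close the fingers and move above the carriage, with the fingers' closing line across the rail.

The manual's scale: shifts go in shares of 50 cm and turns go in shares of 120 degrees. Converting my numbers, 320 mm / 500 = 0.64, -300 mm / 500 = -0.6, -64 degrees / 120 = -0.5333.

send_rows(rows="0 0 -0.0833 0.1 -0.094 0 -1;0 0 -0.1667 0.19 -0.18 0 -1;0 0 -0.25 0.28 -0.264 0 -1;0 0 -0.3333 0.37 -0.348 0 -1;0 0 -0.4167 0.46 -0.434 0 -1;0 0 -0.5 0.55 -0.518 0 -1;0 0 -0.5333 0.64 -0.6 0 -1;0 0 -0.5333 0.64 -0.6 0 -1", grip_force=20)

```text
time: 2.2
eef_pos: [0.4288, -0.2422, 0.2536]
tcp_rot: [0.743, 0.669, 0.0, 0.0]
contact_force: [0.5, -0.7, -0.1]
opening: -0.003
finger_force: 0.0
```

Run:
```python
from h import *
from scipy.spatial.transform import Rotation as R
s=ctrl.get_state();r=R.from_quat(s["tcp_rot"]);print(s["time"],s["eef_pos"],s["opening"],ctrl.nose_length,r.as_matrix().round(3))
print(1000*r.inv().apply(np.array([.583,.06,.25])-s["eef_pos"]))
```

```text
2.2 [ 0.42877747 -0.24220673  0.25359635] -0.0025880417641754184 0.022 [[ 0.104  0.995  0.001]
 [ 0.995 -0.104  0.   ]
 [ 0.     0.001 -1.   ]]
[316.64715053 121.84792808   3.75478275]
```

To row units: 317 mm / 500 = 0.634, 285 mm / 500 = 0.57.

send_rows(rows="0 0 0 0.12 0.046 0 -1;0 0 0 0.24 0.092 0 -1;0 0 0 0.35 0.136 0 -1;0 0 0 0.46 0.18 0 -1;0 0 0 0.57 0.22 0 -1;0 0 0 0.634 0.244 0 -1;0 0 0 0.634 0.244 0 -1;0 0 0 0.634 0.244 0 -1")

```text
time: 3.2
eef_pos: [0.5837, 0.0547, 0.2531]
tcp_rot: [0.746, 0.666, -0.0, 0.0]
contact_force: [-0.8, 0.1, 0.5]
opening: 0.001
finger_force: 0.0
```

Run:
```python
from h import *
np.set_printoptions(precision=4,suppress=True)
s=ctrl.get_state();print(s["time"],s["eef_pos"])
n="wrist"
p=ctrl.read_camera(n); cv2.imwrite(f"pics/{n}1.png",p["color"][:,:,::-1]); np.save("w1.npy",p,allow_pickle=True)
print(np.linalg.inv(p["extrinsics"]))
for t in["carriage","pad_top","stop_marked","stop_plain"]:
    for r in ctrl.look_for(p,t)[:2]:
        w=world(p,r["position"])[:3]; print(n,t,round(r["p"],2),w,np.round(px(p,w)))
```

```text
3.2 [0.5837 0.0547 0.2531]
[[ 0.9936 -0.1068 -0.0365  0.5926]
 [-0.1129 -0.9406 -0.3202  0.1377]
 [-0.0001  0.3223 -0.9466  0.3732]
 [ 0.      0.      0.      1.    ]]
wrist carriage 0.64 [0.5861 0.0618 0.0609] [281. 178.]
wrist pad_top 0.55 [0.5831 0.0647 0.0508] [277. 173.]
wrist pad_top 0.33 [ 0.6775 -0.1052  0.0225] [379. 306.]
wrist stop_plain 0.16 [ 0.675  -0.1045  0.0237] [377. 306.]
```

View pics/wrist1.png

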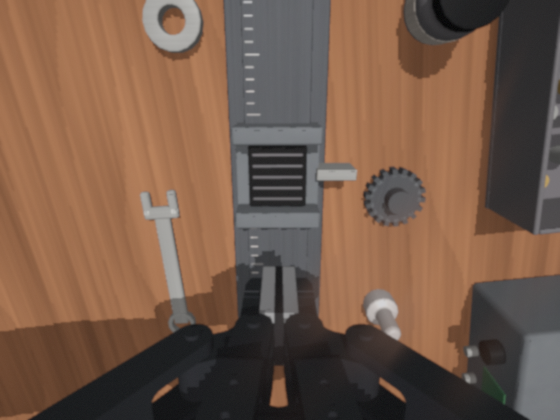

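The wrist view shows the pad at u 250–305, v 147–206, between cheeks at v≈128–144 and v≈207–227. The rail runs nearly vertical in the image.

Run:
```python
from h import *
np.set_printoptions(precision=4,suppress=True)
p=np.load("w1.npy",allow_pickle=True).item()
print("pad c",ray(p,277.5,176,.056),[ray(p,277.5,v,.056)[:2] for v in(147,206)])
print("cheek top outer/inner",[ray(p,278,v,.068)[:2] for v in(127,144,207)])
a=(ray(p,228,0,0.034)+ray(p,329,0,.034))/2;b=(ray(p,239,280,.034)+ray(p,322,280,.034))/2
d=a-b;print(a,b,np.degrees(np.arctan2(d[1],d[0])))
# edges profile along centre column
g=cv2.cvtColor(p["color"],cv2.COLOR_RGB2GRAY)[120:235,265:292].mean(1); print([(120+i,int(x)) for i,x in enumerate(g)])
from scipy.spatial.transform import Rotation as R
s=ctrl.get_state();r=R.from_quat(s["tcp_rot"]);print(np.degrees(np.arctan2(*r.as_matrix()[[1,0],0])))
t=ctrl.read_camera("top")
for n in("stop_marked","carriage","pad_top"):
    for q in ctrl.look_for(t,n)[:1]:print(n,q["p"],world(t,q["position"])[:3])
```

```text
pad c [0.5832 0.0628 0.056 ] [array([0.5861, 0.0884]), array([0.58  , 0.0348])]
cheek top outer/inner [array([0.5887, 0.1065]), array([0.5871, 0.0927]), array([0.5808, 0.0378])]
[0.6002 0.2046 0.034 ] [ 0.573  -0.0541  0.034 ] 83.98597273315872
[(120, 99), (121, 99), (122, 97), (123, 91), (124, 85), (125, 84), (126, 91), (127, 108), (128, 122), (129, 127), (130, 126), (131, 128), (132, 129), (133, 128), (134, 128), (135, 128), (136, 128), (137, 127), (138, 127), (139, 127), (140, 126), (141, 126), (142, 122), (143, 112), (144, 89), (145, 56), (146, 30), (147, 26), (148, 31), (149, 35), (150, 37), (151, 39), (152, 51), (153, 83), (154, 110), (155, 109), (156, 79), (157, 48), (158, 38), (159, 38), (160, 37), (161, 38), (162, 38), (163, 45), (164, 74), (165, 105), (166, 109), (167, 85), (168, 54), (169, 40), (170, 38), (171, 38), (172, 38), (173, 38), (174, 44), (175, 71), (176, 101), (177, 107), (178, 87), (179, 57), (180, 40), (181, 38), (182, 37), (183, 37), (184, 38), (185, 46), (186, 76), (187, 107), (188, 108), (189, 83), (190, 52), (191, 39), (192, 38), (193, 38), (194, 37), (195, 40), (196, 54), (197, 84), (198, 104), (199, 97), (200, 68), (201, 43), (202, 38), (203, 37), (204, 37), (205, 42), (206, 59), (207, 75), (208, 82), (209, 83), (210, 83), (211, 85), (212, 94), (213, 111), (214, 123), (215, 126), (216, 127), (217, 127), (218, 127), (219, 127), (220, 127), (221, 127), (222, 127), (223, 126), (224, 126), (225, 126), (226, 121), (227, 105), (228, 85), (229, 86), (230, 94), (231, 97), (232, 98), (233, 98), (234, 97)]
83.54168084605321
pad_top 0.2 [ 0.6841 -0.1117  0.0231]
```

To row units: 160 mm / 500 = 0.32, 155 mm / 500 = 0.31.

send_rows(rows="0 0 0 -0.006 -0.002 0.1 -1;0 0 0 -0.006 -0.002 0.2 -1;0 0 0 -0.006 -0.002 0.29 -1;0 0 0 -0.006 -0.002 0.31 -1;0 0 0 -0.006 -0.002 0.32 -1;0 0 0 -0.006 -0.002 0.32 -1;0 0 0 -0.006 -0.002 0.32 -1")

```text
time: 4.53
eef_pos: [0.5839, 0.053, 0.0954]
tcp_rot: [0.745, 0.667, 0.001, 0.001]
contact_force: [0.1, 0.0, -0.7]
opening: -0.001
finger_force: 0.0
```

Run:
```python
from h import *
s=ctrl.get_state();print(s["time"],s["eef_pos"],s["contact_force"])
for n in("wrist","scene"):
    p=ctrl.read_camera(n); im=p["color"][:,:,::-1]
    if n=="scene": im=cv2.resize(im[130:280,150:380],None,fx=3,fy=3)
    cv2.imwrite(f"pics/{n}2.png",im)
```

```text
4.525 [0.58385818 0.05297873 0.09543735] [ 0.05055953  0.04255776 -0.74925062]
```

View pics/wrist2.png

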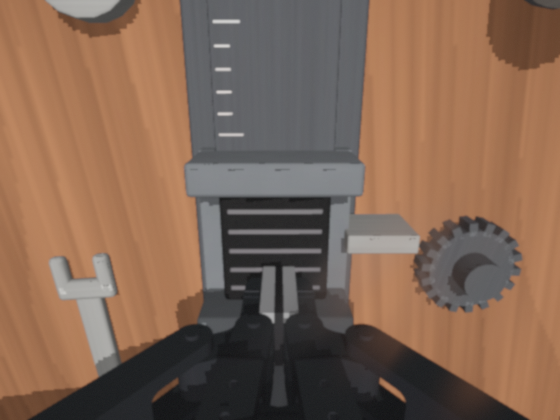

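View pics/scene2.png

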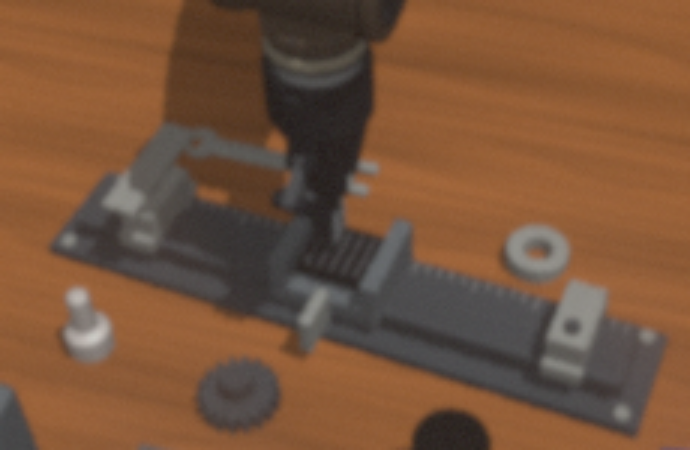

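The fingertips, at (280,285) in the wrist view, are over the −y half of the pad and inside the well. Next I press down gently.

To row units: 18 mm / 500 = 0.036, 17 mm / 500 = 0.034.

send_rows(rows="0 0 0 0 0 0.016 -1;0 0 0 0 0 0.028 -1;0 0 0 0 0 0.034 -1;0 0 0 0 0 0.036 -1;0 0 0 0 0 0.036 -1;0 0 0 0 0 0.036 -1")

```text
time: 5.38
eef_pos: [0.5822, 0.0531, 0.0761]
tcp_rot: [0.745, 0.667, -0.001, -0.001]
contact_force: [-3.5, 0.3, 5.8]
opening: -0.001
finger_force: 3.2
```

To row units: 3 mm / 500 = 0.006, 2 mm / 500 = 0.004.

send_rows(rows="0 0 0 0 0 0.002 -1;0 0 0 0 0 0.004 -1;0 0 0 0 0 0.006 -1;0 0 0 0 0 0.006 -1;0 0 0 0 0 0.006 -1;0 0 0 0 0 0.006 -1")

```text
time: 6.12
eef_pos: [0.5822, 0.0531, 0.0737]
tcp_rot: [0.745, 0.667, -0.001, -0.001]
contact_force: [-5.7, 0.8, 9.4]
opening: 0.0
finger_force: 4.6
```

To row units: -40 mm / 500 = -0.08, -35 mm / 500 = -0.07.

send_rows(rows="0 0 0 -0.006 -0.002 0.001 -1;0 0 0 -0.016 -0.003 0.001 -1;0 0 0 -0.028 -0.004 0.001 -1;0 0 0 -0.042 -0.004 0.001 -1;0 0 0 -0.056 -0.004 0.001 -1;0 0 0 -0.07 -0.004 0.001 -1;0 0 0 -0.08 -0.004 0.001 -1;0 0 0 -0.08 -0.004 0.001 -1")

```text
time: 7.12
eef_pos: [0.5776, 0.013, 0.0741]
tcp_rot: [0.745, 0.667, 0.001, 0.001]
contact_force: [-2.3, -0.5, 9.5]
opening: -0.005
finger_force: 4.5
```

Run:
```python
from h import *
s=ctrl.get_state();print(s["eef_pos"],s["contact_force"])
p=ctrl.read_camera("wrist"); cv2.imwrite("pics/wrist3.png",p["color"][:,:,::-1]); np.save("w3.npy",p,allow_pickle=True)
```

```text
[0.57762783 0.01302385 0.07414372] [-2.26664909 -0.51906504  9.458743  ]
```

View pics/wrist3.png

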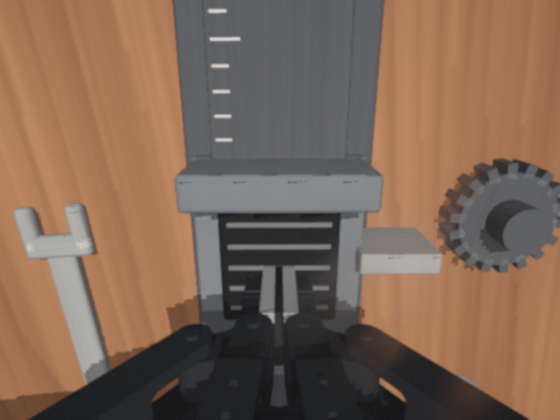

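The carriage moved with the fingertips: the pad stays around them at (280,290). I'll keep going.

To row units: -50 mm / 500 = -0.1, -45 mm / 500 = -0.09.

send_rows(rows="0 0 0 -0.008 0 0.001 -1;0 0 0 -0.022 0 0.001 -1;0 0 0 -0.036 0 0.001 -1;0 0 0 -0.05 0 0.001 -1;0 0 0 -0.064 0 0.001 -1;0 0 0 -0.078 0 0.001 -1;0 0 0 -0.09 0 0.001 -1;0 0 0 -0.1 0 0.001 -1")

```text
time: 8.18
eef_pos: [0.5722, -0.0363, 0.0737]
tcp_rot: [0.745, 0.667, 0.001, 0.001]
contact_force: [-1.7, 2.4, 9.2]
opening: 0.0
finger_force: 4.6
```

send_rows(rows="0 0 0 -0.004 0 0 -1;0 0 0 -0.008 0 0 -1;0 0 0 -0.012 0 0 -1;0 0 0 -0.016 0 0 -1;0 0 0 -0.016 0 0 -1")

```text
time: 8.8
eef_pos: [0.5713, -0.0444, 0.0737]
tcp_rot: [0.745, 0.667, 0.001, 0.001]
contact_force: [-1.6, 1.0, 8.4]
opening: 0.003
finger_force: 4.6
```

send_rows(rows="0 0 0 -0.002 0 0.0006 -1;0 0 0 -0.004 0 0.001 -1;0 0 0 -0.006 0 0.001 -1;0 0 0 -0.008 0 0.001 -1;0 0 0 -0.008 0 0.001 -1")

```text
time: 9.43
eef_pos: [0.5709, -0.0482, 0.0733]
tcp_rot: [0.745, 0.667, 0.001, 0.001]
contact_force: [-1.0, 1.4, 9.5]
opening: 0.001
finger_force: 4.7
```

To row units: -3 mm / 500 = -0.006, -2 mm / 500 = -0.004.

send_rows(rows="0 0 0 -0.002 0 0 -1;0 0 0 -0.004 0 0 -1;0 0 0 -0.006 0 0 -1;0 0 0 -0.006 0 0 -1")

```text
time: 9.93
eef_pos: [0.5706, -0.0509, 0.0732]
tcp_rot: [0.745, 0.667, 0.001, 0.001]
contact_force: [-0.3, 2.0, 9.1]
opening: -0.005
finger_force: 4.7
```

To row units: -3 mm / 500 = -0.006, -2 mm / 500 = -0.004.

send_rows(rows="0 0 0 -0.002 0 0 -1;0 0 0 -0.004 0 0 -1;0 0 0 -0.006 0 0 -1;0 0 0 -0.006 0 0 -1")

```text
time: 10.42
eef_pos: [0.5705, -0.0524, 0.0732]
tcp_rot: [0.746, 0.666, 0.003, 0.0]
contact_force: [0.7, 6.7, 10.0]
opening: 0.005
finger_force: 4.7
```

Run:
```python
from h import *
s=ctrl.get_state();print(s["time"],s["eef_pos"],s["contact_force"])
a=ctrl.read_camera("wrist")["color"][:,:,::-1]; b=ctrl.read_camera("scene")["color"][:,:,::-1]
b=cv2.resize(b[150:270,150:300],None,fx=3.5,fy=3.5,interpolation=cv2.INTER_CUBIC)[:420,:]
cv2.imwrite("pics/m4.png",np.hstack([a[:,140:410],b]))
```

```text
10.425 [ 0.5704883  -0.0524473   0.07320996] [0.65982747 6.73553779 9.95186803]
```

View pics/m4.png

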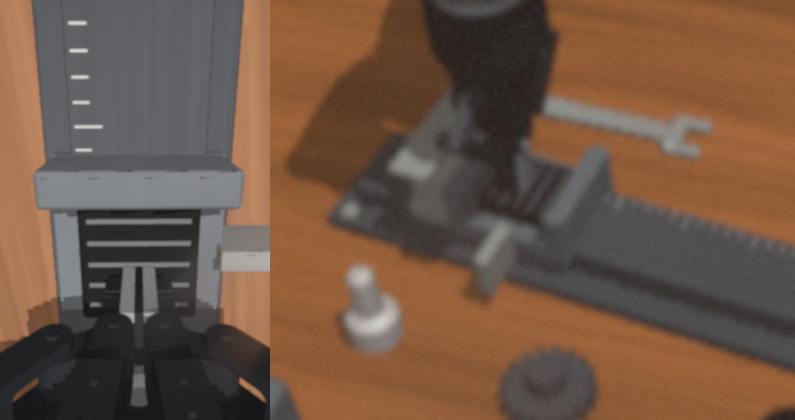

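Fingertip force along the rail rose to 6.7 N and the arm fell short of its command, so the carriage is at the stop. In the view it appears to abut the block. One more small push will confirm it.

send_rows(rows="0 0 0 -0.002 0 0 -1;0 0 0 -0.004 0 0 -1;0 0 0 -0.004 0 0 -1;0 0 0 -0.004 0 0 -1")

```text
time: 11.02
eef_pos: [0.5704, -0.0545, 0.0733]
tcp_rot: [0.746, 0.666, 0.003, 0.0]
contact_force: [-0.3, 6.6, 8.7]
opening: 0.0
finger_force: 4.6
```

The force levels off at 6.6 N as the tips slip on the pad, so the carriage is against the stop. I'll lift straight off.

To row units: -200 mm / 500 = -0.4, -160 mm / 500 = -0.32.

send_rows(rows="0 0 0 0 0 -0.006 -1;0 0 0 0 0 -0.016 -1;0 0 0 0 0 -0.04 -1;0 0 0 0 0 -0.12 -1;0 0 0 0 0 -0.22 -1;0 0 0 0 0 -0.32 -1;0 0 0 0 0 -0.4 -1;0 0 0 0 0 -0.4 -1")

```text
time: 12.02
eef_pos: [0.57, -0.0568, 0.2757]
tcp_rot: [0.745, 0.667, 0.002, 0.004]
contact_force: [0.3, 0.5, 0.2]
opening: -0.0
finger_force: 0.0
```

To row units: 220 mm / 500 = 0.44, 180 mm / 500 = 0.36.

send_rows(rows="0 0 0 0.12 0 0 -1;0 0 0 0.24 0 0 -1;0 0 0 0.36 0 0 -1;0 0 0 0.44 0 0 -1;0 0 0 0.44 0 0 -1;0 0 0 0.44 0 0 -1")

```text
time: 12.78
eef_pos: [0.5921, 0.162, 0.2692]
tcp_rot: [0.745, 0.667, -0.001, -0.001]
contact_force: [0.7, -0.6, 0.1]
opening: -0.0
finger_force: 0.0
```

Run:
```python
from h import *
np.set_printoptions(precision=4,suppress=True)
s=ctrl.get_state();print(s["time"],s["eef_pos"],s["contact_force"])
p=ctrl.read_camera("wrist");q=ctrl.read_camera("scene")
for x in(p,q):
  for t in("carriage","pad_top","stop_marked","piston","gear","wrench"):
    for r in ctrl.look_for(x,t)[:1]: print(t,round(r["p"],2),world(x,r["position"])[:3])
b=q["color"][:,:,::-1]
b=cv2.resize(b[150:270,150:300],None,fx=3.5,fy=3.5,interpolation=cv2.INTER_CUBIC)[:420]
cv2.imwrite("pics/m5.png",b);cv2.imwrite("pics/w5.png",p["color"][:,:,::-1])
```

```text
12.775 [0.5921 0.162  0.2692] [ 0.7398 -0.571   0.1273]
carriage 0.66 [ 0.5676 -0.0716  0.0651]
pad_top 0.54 [ 0.5688 -0.0608  0.0511]
stop_marked 0.66 [ 0.5611 -0.0926  0.0616]
piston 0.3 [0.7324 0.1933 0.0727]
gear 0.79 [0.6999 0.0218 0.0181]
wrench 0.87 [0.4535 0.0233 0.003 ]
carriage 0.9 [ 0.5904 -0.0427  0.055 ]
pad_top 0.68 [ 0.5743 -0.043   0.0537]
stop_marked 0.68 [ 0.5804 -0.0998  0.0919]
piston 0.83 [ 0.6876 -0.1095  0.0253]
gear 0.84 [0.7116 0.0204 0.0176]
wrench 0.65 [ 0.4601 -0.0357  0.0082]
```

View pics/m5.png

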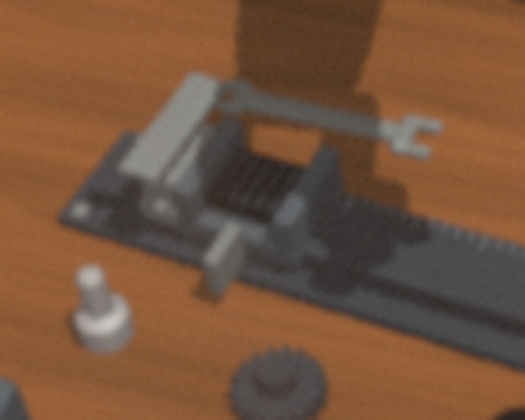

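View pics/w5.png

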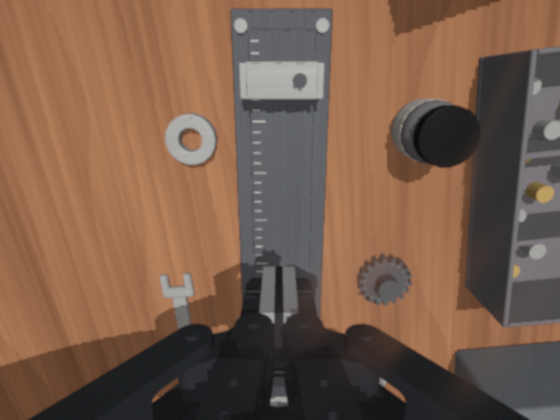

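The carriage touches the marked stop block at (185,185), the pad is free, and the loose parts are where they were.

```bash
python3 -c "
from plant import ctrl
print(ctrl.sign_off())"
```

```text
the job is handed in; nothing more can be done
None
```

The job is handed in at about 13 s: the carriage was pushed along with its pad pressed until it sat against the marked stop, the pad was let go, and the arm stands clear with the loose parts undisturbed; the sign-off returned no verdict.

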